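# Dispense one plinth block for the model house

## Task

Press the feeder's plunger down once, all the way, and let it come back up, so that a single wooden block is pushed out of the magazine. Then push that block sideways along the board with the fingers until it lies flat and wholly between the two low rails of the bay. Do not pick any block up, leave the other two blocks in the magazine, and do not disturb the jar, the pot or the screwdriver.

Things in the scene. Friction and masses are not known exactly. Their poses are not given: they have to be found in the camera images.
- feeder: Fixed block feeder: plywood board 235 x 380 mm, top face at z = 12 mm, with an aluminium magazine 51 mm wide, top 70 mm above the bench. Origin on the bench under the middle of the stack; z up. Blocks come out along +x through a mouth under the front wall (outer face at x = +23.5 mm). The grey plunger housing, 80 mm above the bench, fills x = -98 to -26 mm.
- outlet (a point): Point on the board's top face, at feeder x = +60 mm, y = 0, over which the ejected block comes to lie after a full, unhurried press (up to 10 mm farther along +x if pressed fast). A low catch lip, 10 mm high and 70 mm long along y, stands 30 to 36 mm farther along +x. Axes as the feeder's.
- plunger (a joint): Travel of the plunger in m: 0 = up (at rest), 0.030 = fully down. Moves straight down; a spring returns it (about 2 N at the start, 4 to 5 N fully down, a little more while moving). The pusher under the stack goes 2.1 mm forward per mm of press, the first 3 mm free: the block is fully out only past 27 mm. Pressing again would eject another block.
- plunger_top (a point): Centre of the top face of the plunger's black round cap, 34 mm across and 10 mm thick, at feeder x = -62 mm, y = 0, 126 mm above the bench when up; it moves down with the plunger.
- block1_center (a point): The lowest of the three stacked blocks, the one that is ejected: wooden block, 36 mm (feeder x) by 40 mm (feeder y) by 16 mm thick; this point is its centre, 8 mm above its underside; its axes start parallel to the feeder's. On the board its centre is 20 mm above the bench.
- block2_center (a point): The middle block of the stack; falls to the board when the first has left and the plunger is up again: wooden block, 36 mm (feeder x) by 40 mm (feeder y) by 16 mm thick; this point is its centre, 8 mm above its underside; its axes start parallel to the feeder's.
- block3_center (a point): The top block of the stack: wooden block, 36 mm (feeder x) by 40 mm (feeder y) by 16 mm thick; this point is its centre, 8 mm above its underside; its axes start parallel to the feeder's.
- bay: Drying bay on the board, left (+y) or right (-y) of the outlet and in line with it, 115 to 140 mm away: two straight aluminium rails along the feeder's y axis, each 80 mm long, 8 mm wide, 10 mm high, 60 mm apart inside; open at both ends, no stop. Origin on the board's top face midway between the rails; axes parallel to the feeder's (x across the rails, y along them).
- jar: Loose amber jar with a steel cap, 44 mm across, 55 mm high, standing on the board on the side of the outlet where the bay is not. Origin at the centre of its underside.
- pot: Loose white ceramic pot, 60 mm across, 50 mm high, standing on the bench beyond the board. Origin at the centre of its underside.
- screwdriver: Loose screwdriver, 170 mm long, lying on the bench beyond the board. Origin near its middle, its length along its x axis.
Things that resemble listed ones, but are neither listed nor needed, are in the scene too. Leave any orange, pink or yellow look-alike of the part that bears block3_center alone.

How it is judged:
On the way, in this order (a step that is already met when the one before it is completed fails the run):
1. the plunger is pressed fully down and the lowest block has come out (value of joint plunger above 0.027 m and x of block1_center in the frame of feeder above 0.05 m), for 0.05 s.
2. the plunger is back up, the next block has dropped into place, and the ejected block still lies in front of the mouth (value of joint plunger below 0.003 m and height (world z) of block2_center below 0.024 m and y of block1_center in the frame of feeder between -0.03 and 0.03 m), for 0.1 s.
At the end, for the whole second after the job is handed in: The ejected block lies flat on the board and at rest in the bay, its centre within 22 mm along the rails and 18 mm across them of the bay's middle; the plunger is up (under 3 mm); the other two blocks are in the magazine, the middle one down on the board (x of block1_center in the frame of bay between -0.018 and 0.018 m and y of block1_center in the frame of bay between -0.022 and 0.022 m and height (world z) of block1_center between 0.016 and 0.024 m and angle between block1_center's own z axis and vertical below 0.1 rad and linear speed of block1 below 0.01 m/s and value of joint plunger below 0.003 m and height (world z) of block2_center below 0.024 m and x of block2_center in the frame of feeder between -0.012 and 0.012 m and y of block2_center in the frame of feeder between -0.012 and 0.012 m and x of block3_center in the frame of feeder between -0.012 and 0.012 m and y of block3_center in the frame of feeder between -0.012 and 0.012 m); the robot touches nothing.
It fails at once if a block is lifted: the ejected block rises more than 10 mm off the board or tips, or one in the magazine rises (height (world z) of block1_center above 0.03 m or angle between block1_center's own z axis and vertical above 0.5 rad or height (world z) of block2_center above 0.044 m or height (world z) of block3_center above 0.06 m).
It fails at once if a second block leaves the magazine (not (x of block2_center in the frame of feeder between -0.012 and 0.012 m and y of block2_center in the frame of feeder between -0.012 and 0.012 m) or not (x of block3_center in the frame of feeder between -0.012 and 0.012 m and y of block3_center in the frame of feeder between -0.012 and 0.012 m)).
It fails at once if the block is dragged out with the fingers in place of the plunger (contact force between the fingers and block1 above 0.5 N and x of block1_center in the frame of feeder below 0.03 m).
It fails at once if the jar, the pot or the screwdriver is disturbed (moved more than 15 mm) (distance of any of jar, pot, screwdriver from where it was at the start of the episode above 0.015 m).
It also fails if it takes over 45 s, if anything falls off the work surface, if the arm or the gripper's body presses on something with over 40 N, if the wrist force passes 120 N, or if a joint passes its speed limit or range.

## Robot

A 7-joint arm with a two-finger parallel gripper is mounted at the origin on the work surface. World frame = base frame: x ahead of the robot, y to its left, z up, the work surface at z = 0. Lengths are in m, angles in rad, forces in N, time in s.
With the tool pointing down it reaches from about 0.4 to 0.85 m from the base axis. Payload 10.4 kg.
Tool frame: the origin (TCP) lies on the centre line of the jaws, within the pads' length; the fingertips stand 22 mm ahead of it and the grasp point (between the pads) lies 3 mm ahead of it; z points along the fingers, y is the direction in which the jaws open and shut (so a half turn about z gives the same grasp; the last joint's range is limited). The gripper opens to 85 mm and grips with 20 to 120 N. Pads are 22 mm wide; open, the fingers measure 114 mm over their backs; the gripper's body (76 mm by 85 mm) begins 54 mm behind the grasp point. The pads swing forward as they close: fully open they stand 13 mm farther back than shut.
Start: joints at [-1.158, 0.332, -0.065, 1.46, 0.022, 1.35, -0.088], TCP at [0.264, 0.567, 0.253] pointing down, gripper open.
Joint ranges: [-2.6, 2.6], [-0.5, 2.12], [-1.47, 1.34], [0.16, 2.42], [-1.27, 4.41], [0.06, 2.06], [-2.6, 2.6]. Speed limits (rad/s): [2.22, 2.22, 2.79, 2.79, 3.14, 3.14, 3.14].

## Interface

Orientations are given as a unit quaternion [x, y, z, w].
In Python, from workcell import manip gives the robot as it stands. The module is installed in compiled form; this text tells all that it offers.
- The arm moves only by the shell command python3 -m crank 'ROWS' [FORCE]. ROWS is JSON, a list of rows, each a list of 3 entries, a list of its own where there are three numbers: the opening, from -1 (shut) to 1 (fully open), then the shift along the tool's x, y, z normalised to -1 to 1, where 1 is 80 mm, then the turn, a rotation vector about the tool's x, y, z normalised to -1 to 1, where 1 is pi/4 rad. In form: [[jaw, [tx, ty, tz], [ax, ay, az]], ...]. A call has exactly 5 rows; each row shifts and turns the commanded pose from where the row before left it, along the tool's axes as they then stand; what a row does not reach is not made up. A row lasts 1/10 s, in which the tool goes at most 50 mm and 8.59 degrees, less where a joint would pass 70% of its speed; a pose out of reach is approached as far as the arm can. A call with a number of a shift or a turn outside -1 to 1 is refused whole. A call with a gripper value outside its range is refused whole. The fingers move at their own pace and stop on an object; FORCE is the grip in N (left out, the last holds). Time passes only in rows, so rows that do not move let the fingers close, or fill a call up. It gives the time, the measured TCP pose, the force and the opening at its end, in the units of the state.
- manip.get_obs(): the state, without advancing time (a new reading comes with each control period).
- manip.camera(name): name is "side" or "top" or "wrist"; returns the picture (384x512x3 uint8, blue, green, red); there is no depth.
- manip.camera_info(name): a dict with "K" (3x3 intrinsics, pixels), "camera_from_world" (4x4, takes a point from world to camera coordinates); the wrist camera has in their place "mount" (4x4, takes a point from camera to tool coordinates, whose origin is the TCP and whose axes are the flange's). Camera axes: x right, y down, z forward; pixel columns grow to the right and rows downward; lengths in m; the calibration is good to about 2 mm. A picture is of the moment at which its call begins: read the wrist's pose just before it. camera_info takes no time and is no camera call.
- manip.hand_in(): hands the job in, once; it reports no verdict.
The state is a dict: "clock": time; "joint_pos": joint angles; "joint_velocities": joint speeds; "tau": joint torques, N m; "position": TCP position; "ee_rot": TCP orientation; "ft_force": force on the tool from outside, world axes, zero at the start; "torque": the same for the moment, N m; "grip_width": opening from 0.0 (shut) to 1.0 (fully open).
Only numpy, scipy, OpenCV 4.12 (cv2) and the standard library are available. Lean on these libraries where they do the work, as an engineer would, in place of code of your own. Each camera call takes 0.05 s, during which the arm holds its last target.

## Working session

There is one attempt and no reset: what is moved stays moved. The work goes in short steps, Python scripts to look and compute and a shell command to move; the robot and the scene stay as the last step left them, time stands still between calls to the robot, and variables do not carry over. Pictures are saved under pics/ and viewed, and the job is handed in when it is done.

```bash
mkdir -p pics; python3 - <<'E'
from workcell import manip
import cv2,numpy as np
np.set_printoptions(precision=4,suppress=True)
o=manip.get_obs()
print({k:np.round(v,3) for k,v in o.items()})
for n in ["side","top","wrist"]:
    cv2.imwrite(f"pics/{n}0.png",manip.camera(n))
    i=manip.camera_info(n); print(n,{k:np.array(v).round(4).tolist() for k,v in i.items()})
E
```

```text
{'clock': np.float64(0.0), 'joint_pos': array([-1.158,  0.333, -0.065,  1.461,  0.022,  1.35 , -0.088]), 'joint_velocities': array([ 0.   , -0.001, -0.002,  0.   , -0.001, -0.001, -0.   ]), 'tau': array([  0.   , -62.545,   0.049, -39.161,   0.016,   0.01 ,  -0.   ]), 'position': array([0.264, 0.566, 0.252]), 'ee_rot': array([ 0.216,  0.976, -0.001, -0.   ]), 'ft_force': array([ 0.374, -0.144, -0.084]), 'torque': array([-0.011,  0.059,  0.028]), 'grip_width': np.float64(0.998)}
side {'K': [[406.7381, 0.0, 255.7209], [0.0, 406.7381, 194.1499], [0.0, 0.0, 1.0]], 'camera_from_world': [[-0.977, -0.2126, -0.0169, 0.5313], [-0.1222, 0.6226, -0.7729, 0.1329], [0.1749, -0.7531, -0.6343, 0.866], [0.0, 0.0, 0.0, 1.0]]}
top {'K': [[390.9347, 0.0, 258.5262], [0.0, 390.9347, 200.2008], [0.0, 0.0, 1.0]], 'camera_from_world': [[0.0209, -0.9998, -0.0023, -0.0144], [-0.9976, -0.0207, -0.0666, 0.551], [0.0665, 0.0037, -0.9978, 0.761], [0.0, 0.0, 0.0, 1.0]]}
wrist {'K': [[305.036, 0.0, 255.7177], [0.0, 305.036, 192.7016], [0.0, 0.0, 1.0]], 'mount': [[0.0001, -0.9483, -0.3175, 0.0809], [1.0, -0.0001, 0.0006, 0.0008], [-0.0006, -0.3175, 0.9483, -0.1214], [0.0, 0.0, 0.0, 1.0]]}
```

View pics/top0.png

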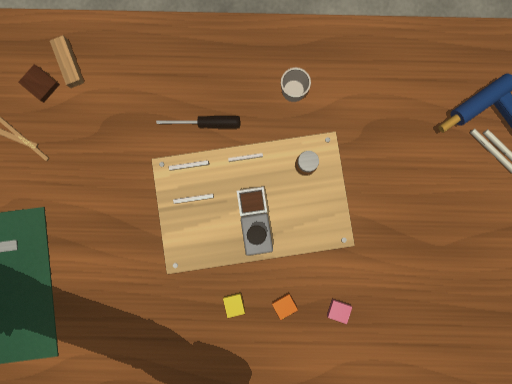

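View pics/side0.png

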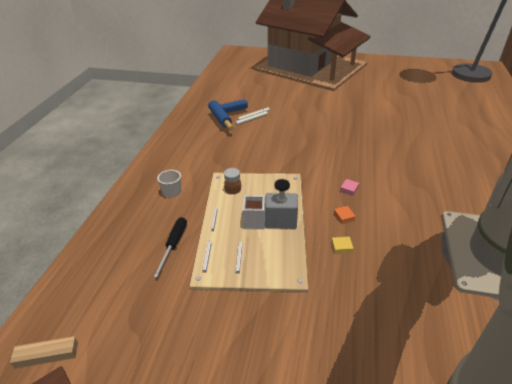

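View pics/wrist0.png

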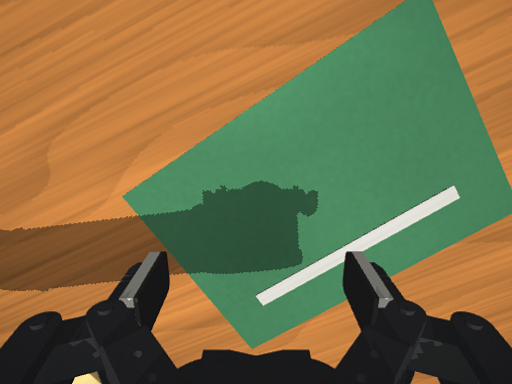

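The top view shows the board with corners at about (153,158), (336,133), (353,246) and (167,272). The plunger cap is near (257,234) and the magazine near (252,201). The bay rails are at (189,166) and (193,199), the lip at (245,157) and the jar at (308,162). Feeder +x points up in the image, and the bay is on the +y side.

```bash
cat > h.py <<'E'
from workcell import manip
import cv2,numpy as np
np.set_printoptions(precision=4,suppress=True)
def ray(n,uv,z):
    i=manip.camera_info(n);K=np.array(i["K"]);T=np.array(i["camera_from_world"])
    R,t=T[:3,:3],T[:3,3];c=-R.T@t
    d=R.T@np.linalg.inv(K)@np.array([uv[0],uv[1],1.]);s=(z-c[2])/d[2];return c+s*d
def proj(n,p):
    i=manip.camera_info(n);K=np.array(i["K"]);T=np.array(i["camera_from_world"])
    q=K@(T[:3,:3]@np.array(p)+T[:3,3]);return q[:2]/q[2]
E
python3 - <<'E'
from h import *
im=cv2.imread("pics/top0.png")
c=im[120:290,140:370];cv2.imwrite("pics/topz.png",cv2.resize(c,None,fx=3.4,fy=3.4,interpolation=cv2.INTER_CUBIC))
hsv=cv2.cvtColor(im,cv2.COLOR_BGR2HSV)
print(hsv[250,200],hsv[215,160],hsv[300,130],hsv[140,130])
E
```

```text
[ 18 112 192] [ 18 113 192] [ 13 157 130] [ 13 161 138]
```

View pics/topz.png

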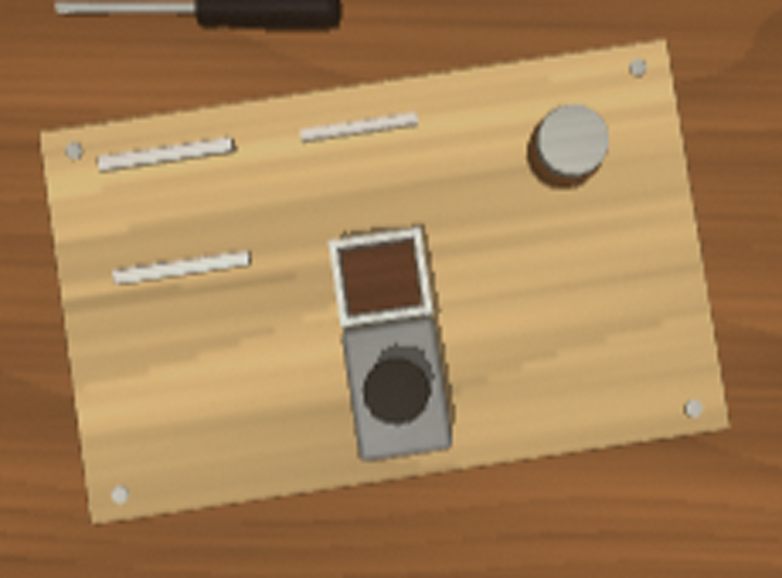

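```bash
python3 - <<'E'
from h import *
from scipy.optimize import least_squares
im=cv2.imread("pics/top0.png")
def Z(u,v): return ((u+.5)/3.4-.5+140,(v+.5)/3.4-.5+120)
P=lambda u,v,z: ray("top",Z(u,v),z)
# board edges by colour
hsv=cv2.cvtColor(im,cv2.COLOR_BGR2HSV)
corners=[P(41,132,.012),P(666,40,.012),P(729,427,.012),P(93,523,.012)]
C=np.array(corners);print(C);print([np.linalg.norm(C[i]-C[(i+1)%4]) for i in range(4)])
e=(C[0]-C[1])+(C[3]-C[2]);yaw=np.arctan2(-e[0],e[1]);print("yaw board y-axis",yaw)
f=(C[0]-C[3])+(C[1]-C[2]);print("yaw x",np.arctan2(f[1],f[0]))
m=np.mean([P(330,240,.07),P(422,228,.07),P(434,316,.07),P(343,326,.07)],axis=0);print("mag",m)
cap=P(397,391,.126);print("cap",cap, m-cap,np.arctan2(*(m-cap)[1::-1]),np.linalg.norm((m-cap)[:2]))
yaw=np.arctan2(f[1],f[0])/2+yaw/2
R=np.array([[np.cos(yaw),-np.sin(yaw)],[np.sin(yaw),np.cos(yaw)]])
o=cap[:2]+R@[.062,0];print("origin",o,yaw)
F=lambda p:R.T@(p[:2]-o)
print("mag",F(m))
for n,a in [("r1",[(98,163),(234,145)]),("r2",[(114,277),(250,259)]),("lip",[(301,135),(417,119)])]:
    for q in a: print(n,F(P(*q,.022)))
print("jar",F(P(572,140,.067)))
print("board",[F(c) for c in C])
for p in [(115,90),(170,250)]:pass
E
```

```text
[[ 0.6318  0.2152  0.012 ]
 [ 0.695  -0.1564  0.012 ]
 [ 0.4656 -0.1952  0.012 ]
 [ 0.402   0.1758  0.012 ]]
[np.float64(0.37700512401469044), np.float64(0.2326149175179629), np.float64(0.3763912044084581), np.float64(0.23315201026419158)]
yaw board y-axis 0.16906062406373853
yaw x 0.1685307862499043
mag [0.5456 0.0089 0.07  ]
cap [ 0.485  -0.0009  0.126 ] [ 0.0606  0.0098 -0.056 ] 0.16038186988127567 0.06135453131264751
origin [0.5461 0.0095] 0.1687957051568214
mag [-0.0006 -0.0005]
r1 [0.0937 0.1552]
r1 [0.0925 0.0747]
r2 [0.0259 0.1548]
r2 [0.0246 0.0748]
lip [0.0925 0.0349]
lip [ 0.0919 -0.0339]
jar [ 0.0594 -0.1155]
board [array([0.119 , 0.1884]), array([ 0.1189, -0.1886]), array([-0.1137, -0.1882]), array([-0.1141,  0.1882])]
```

Everything fits the given sizes: the board measures 377 x 233 mm, the magazine sits at the origin implied by the cap, and the rails are 68 mm between centrelines. The feeder origin is about (0.546, 0.009) with a yaw of about 0.169. The bay is at feeder (0.059, 0.115). Next I turn the tool so its y axis lies along feeder x, and shut the jaws.

```bash
python3 -m crank '[[-1,[0,0,0],[0,0,0.176]],[-1,[0,0,0],[0,0,0.176]],[-1,[0,0,0],[0,0,0.176]],[-1,[0,0,0],[0,0,0.176]],[-1,[0,0,0],[0,0,0.176]]]' 40; python3 -m crank '[[-1,[0,0,0],[0,0,0.176]],[-1,[0,0,0],[0,0,0.176]],[-1,[0,0,0],[0,0,0]],[-1,[0,0,0],[0,0,0]],[-1,[0,0,0],[0,0,0]]]'
cat >> h.py <<'E'
from scipy.spatial.transform import Rotation as Ro
yaw=.169; O=np.array([.5460,.0093])
R2=np.array([[np.cos(yaw),-np.sin(yaw)],[np.sin(yaw),np.cos(yaw)]])
def W(x,y): return O+R2@[x,y]
def goto(x,y,z):
    o=manip.get_obs();p=o["position"];R=Ro.from_quat(o["ee_rot"])
    t=np.array([*W(x,y),z])
    print("clock",o["clock"],"pos",p,"feeder",R2.T@(p[:2]-O),"f",o["ft_force"],"w",o["grip_width"])
    M=R.as_matrix();want=np.column_stack([[-np.sin(yaw),np.cos(yaw),0],[np.cos(yaw),np.sin(yaw),0],[0,0,-1]])
    print("target",t,"norm total shift",R.inv().apply(t-p)/.08,"rotvec norm",(Ro.from_matrix(M.T@want)).as_rotvec()/(np.pi/4))
E
python3 -c "
from h import *
goto(-.062,0,.20)"
```

```text
clock: 0.65
position: [0.2637, 0.5664, 0.253]
ee_rot: [0.537, 0.844, -0.0, 0.0]
ft_force: [0.8, 0.1, 0.1]
grip_width: 0.141
clock: 1.15
position: [0.2638, 0.5666, 0.2532]
ee_rot: [0.644, 0.765, -0.0, -0.0]
ft_force: [-0.4, -0.4, -0.4]
grip_width: -0.001
clock 1.15 pos [0.2638 0.5666 0.2532] feeder [-0.1845  0.5968] f [-0.4181 -0.4229 -0.3602] w -0.001433804501346965
target [ 0.4849 -0.0011  0.2   ] norm total shift [-7.4624  1.5187  0.6657] rotvec norm [-0.0002  0.0001  0.0021]
```

```bash
for i in 1; do python3 -m crank '[[-1,[-0.4975,0.101,0.044],[0,0,0]],[-1,[-0.4975,0.101,0.044],[0,0,0]],[-1,[-0.4975,0.101,0.044],[0,0,0]],[-1,[-0.4975,0.101,0.044],[0,0,0]],[-1,[-0.4975,0.101,0.044],[0,0,0]]]'; python3 -m crank '[[-1,[-0.4975,0.101,0.044],[0,0,0]],[-1,[-0.4975,0.101,0.044],[0,0,0]],[-1,[-0.4975,0.101,0.044],[0,0,0]],[-1,[-0.4975,0.101,0.044],[0,0,0]],[-1,[-0.4975,0.101,0.044],[0,0,0]]]';  python3 -m crank '[[-1,[-0.4975,0.101,0.044],[0,0,0]],[-1,[-0.4975,0.101,0.044],[0,0,0]],[-1,[-0.4975,0.101,0.044],[0,0,0]],[-1,[-0.4975,0.101,0.044],[0,0,0]],[-1,[-0.4975,0.101,0.044],[0,0,0]]]'; done
python3 -c "
from h import *
goto(-.062,0,.16)
for n in ['side','wrist']: cv2.imwrite(f'pics/{n}1.png',manip.camera(n))
goto(-.062,0,.16)"
```

```text
clock: 1.65
position: [0.3373, 0.3755, 0.2357]
ee_rot: [0.645, 0.765, 0.0, -0.0]
ft_force: [0.9, 0.8, 0.5]
grip_width: -0.003
clock: 2.15
position: [0.4102, 0.186, 0.2182]
ee_rot: [0.645, 0.765, 0.0, 0.0]
ft_force: [0.8, 0.1, -0.9]
grip_width: 0.0
clock: 2.65
position: [0.4832, -0.0035, 0.2007]
ee_rot: [0.645, 0.765, 0.0, 0.0]
ft_force: [0.5, 0.3, 0.0]
grip_width: -0.003
clock 2.65 pos [ 0.4832 -0.0035  0.2007] feeder [-0.0641 -0.0021] f [0.5337 0.3035 0.0123] w -0.0034495935160665553
target [ 0.4849 -0.0011  0.16  ] norm total shift [0.0255 0.0252 0.5088] rotvec norm [ 0.0012 -0.0004  0.0012]
clock 2.75 pos [ 0.4837 -0.0074  0.2005] feeder [-0.0643 -0.006 ] f [0.18   0.2919 0.1339] w 0.002361678247951457
target [ 0.4849 -0.0011  0.16  ] norm total shift [0.0755 0.0275 0.506 ] rotvec norm [ 0.0006  0.0023 -0.0084]
```

View pics/wrist1.png

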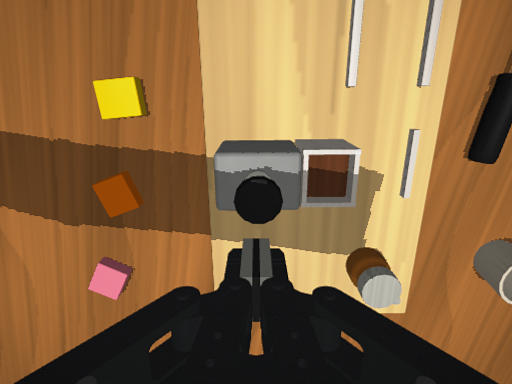

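View pics/side1.png

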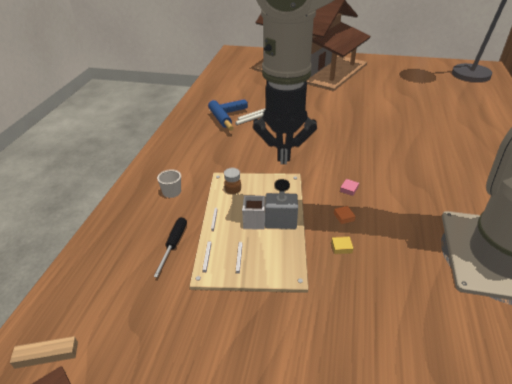

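The wrist view shows the cap centred at about (258,199) and the fingertips at (257,245). I'll check the cap position with the wrist camera and then move closer.

```bash
cat >> h.py <<'E'
def wray(uv,z,p,q):
    i=manip.camera_info("wrist");K=np.array(i["K"]);M=np.array(i["mount"])
    R=Ro.from_quat(q).as_matrix()
    c=R@M[:3,3]+p; d=R@M[:3,:3]@np.linalg.inv(K)@np.array([uv[0],uv[1],1.])
    return c+(z-c[2])/d[2]*d
E
python3 -c "
from h import *
o=manip.get_obs()
for c in [(258,199),(258,200)]: 
  w=wray(c,.126,np.array([.4834,-.0055,.2006]),o['ee_rot']);print(w,R2.T@(w[:2]-O))
goto(-.062,0,.155)"
```

```text
[0.4842 0.0065 0.126 ] [-0.0613  0.0077]
[0.4844 0.0058 0.126 ] [-0.0614  0.0069]
clock 2.75 pos [ 0.4837 -0.0074  0.2005] feeder [-0.0643 -0.006 ] f [0.18   0.2919 0.1339] w 0.002361678247951457
target [ 0.4849 -0.0011  0.155 ] norm total shift [0.0756 0.0275 0.5685] rotvec norm [ 0.0006  0.0023 -0.0084]
```

```bash
python3 -m crank '[[-1,[0.025,0.01,0.1],[0,0,0]],[-1,[0.02,0.01,0.1],[0,0,0]],[-1,[0.02,0.005,0.1],[0,0,0]],[-1,[0,0,0],[0,0,0]],[-1,[0,0,0],[0,0,0]]]'
python3 - <<'E'
from h import *
goto(-.062,0,.155)
o=manip.get_obs()
im=manip.camera('wrist');cv2.imwrite('pics/wrist2.png',im)
goto(-.062,0,.155)
def wp(P):
    i=manip.camera_info("wrist");K=np.array(i["K"]);M=np.array(i["mount"])
    R=Ro.from_quat(o["ee_rot"]).as_matrix()
    c=np.linalg.inv(M)@np.append(R.T@(np.array(P)-o["position"]),1);q=K@c[:3];return q[:2]/q[2]
c=W(-.062,0)
for col,z in [((0,255,0),.126),((0,0,255),.116)]:
    pts=np.array([wp([c[0]+.017*np.cos(a),c[1]+.017*np.sin(a),z]) for a in np.linspace(0,6.28,40)])
    cv2.polylines(im,[pts.astype(int)],False,col,1)
pts=np.array([wp([*W(a,b),.08]) for a,b in [(-.098,.0255),(-.026,.0255),(-.026,-.0255),(-.098,-.0255)]])
cv2.polylines(im,[pts.astype(int)],True,(255,255,0),1)
print(wp([*o["position"][:2],o["position"][2]-.022]))
cv2.imwrite('pics/wrist2o.png',im)
E
```

```text
clock: 3.25
position: [0.4837, 0.0042, 0.1763]
ee_rot: [0.645, 0.764, -0.0, -0.0]
ft_force: [0.5, 0.1, 0.4]
grip_width: -0.001
clock 3.25 pos [0.4837 0.0042 0.1763] feeder [-0.0623  0.0054] f [0.4535 0.1148 0.4305] w -0.0005882758979978876
target [ 0.4849 -0.0011  0.155 ] norm total shift [-0.068   0.0039  0.2658] rotvec norm [-0.0007 -0.     -0.0004]
clock 3.3 pos [0.4839 0.004  0.1766] feeder [-0.0621  0.0052] f [ 0.6636 -0.6619  0.2222] w 0.0021133636586404972
target [ 0.4849 -0.0011  0.155 ] norm total shift [-0.0651  0.0013  0.2697] rotvec norm [ 0.0001 -0.0001 -0.0009]
[253.5692 253.3641]
```

View pics/wrist2o.png

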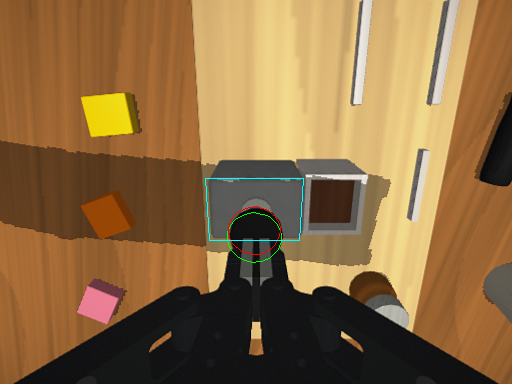

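The overlay of the predicted cap and housing agrees with the picture to about 2 mm. I'll correct 5 mm in y, go down to just above the cap, then press slowly.

```bash
python3 -m crank '[[-1,[-0.033,0,0.1],[0,0,0]],[-1,[-0.033,0.005,0.1],[0,0,0]],[-1,[0,0,0.1],[0,0,0]],[-1,[0,0,0],[0,0,0]],[-1,[0,0,0],[0,0,0]]]'
python3 -c "
from h import *
goto(-.062,0,.118)
cv2.imwrite('pics/side2.png',cv2.resize(manip.camera('side')[120:300,180:360],None,fx=3,fy=3))"
python3 -m crank '[[-1,[0,0,0.04],[0,0,0]],[-1,[0,0,0.04],[0,0,0]],[-1,[0,0,0.04],[0,0,0]],[-1,[0,0,0.04],[0,0,0]],[-1,[0,0,0.04],[0,0,0]]]'
python3 -c "
from h import *
goto(-.062,0,.118)"
```

```text
clock: 3.8
position: [0.485, -0.0016, 0.1522]
ee_rot: [0.646, 0.764, -0.0, -0.0]
ft_force: [0.3, -0.6, 1.2]
grip_width: 0.002
clock 3.8 pos [ 0.485  -0.0016  0.1522] feeder [-0.062  -0.0005] f [ 0.2915 -0.5654  1.1756] w 0.0022563235914386712
target [ 0.4849 -0.0011  0.118 ] norm total shift [ 0.0063 -0.0002  0.4275] rotvec norm [-0.0009  0.0001 -0.0023]
clock: 4.35
position: [0.4856, -0.0014, 0.1368]
ee_rot: [0.645, 0.764, 0.0, 0.0]
ft_force: [-0.8, -0.5, 7.4]
grip_width: 0.002
clock 4.35 pos [ 0.4856 -0.0014  0.1368] feeder [-0.0614 -0.0004] f [-0.8024 -0.5036  7.4344] w 0.0023101059595931296
target [ 0.4849 -0.0011  0.118 ] norm total shift [ 0.0045 -0.0081  0.2347] rotvec norm [ 0.0012 -0.0004 -0.0019]
```

View pics/side2.png

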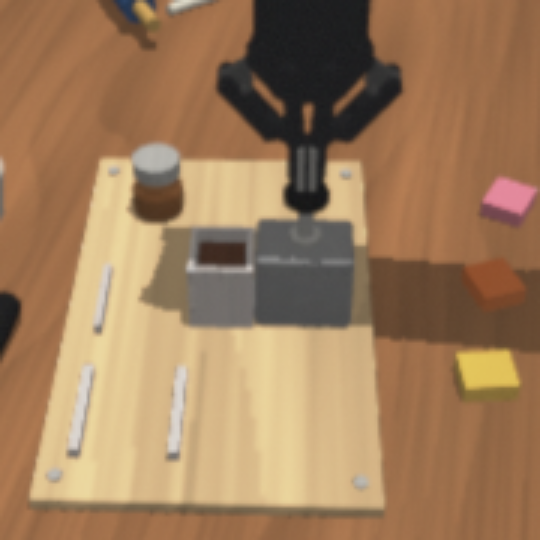

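The fingertips sit centred on the cap, and the contact force is building as expected. I'll continue down.

```bash
python3 -m crank '[[-1,[0,0,0.045],[0,0,0]],[-1,[0,0,0.045],[0,0,0]],[-1,[0,0,0.045],[0,0,0]],[-1,[0,0,0.045],[0,0,0]],[-1,[0,0,0.03],[0,0,0]]]'
python3 -m crank '[[-1,[0,0,0.02],[0,0,0]],[-1,[0,0,0.01],[0,0,0]],[-1,[0,0,0],[0,0,0]],[-1,[0,0,0],[0,0,0]],[-1,[0,0,0],[0,0,0]]]'
python3 -c "
from h import *
goto(-.062,0,.118)
cv2.imwrite('pics/side3.png',cv2.resize(manip.camera('side')[120:300,180:360],None,fx=3,fy=3))"
```

```text
clock: 4.85
position: [0.4855, -0.0014, 0.1196]
ee_rot: [0.646, 0.764, 0.0, 0.0]
ft_force: [0.7, -0.1, 6.1]
grip_width: -0.0
clock: 5.35
position: [0.4856, -0.0014, 0.118]
ee_rot: [0.646, 0.764, 0.001, 0.0]
ft_force: [-3.2, 0.0, 14.4]
grip_width: -0.001
clock 5.35 pos [ 0.4856 -0.0014  0.118 ] feeder [-0.0613 -0.0004] f [-3.1735  0.0004 14.4026] w -0.0012358143630836463
target [ 0.4849 -0.0011  0.118 ] norm total shift [ 0.0053 -0.0082  0.0003] rotvec norm [ 0.0011 -0.0006 -0.0021]
```

View pics/side3.png

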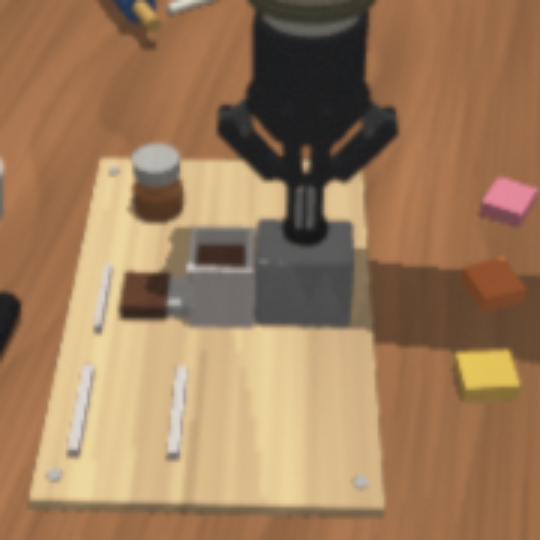

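The block is out at about (146,296) in the crop, and 14.4 N shows the hard stop was reached. I'll raise the tool smoothly.

```bash
python3 -m crank '[[-1,[0,0,-0.06],[0,0,0]],[-1,[0,0,-0.1],[0,0,0]],[-1,[0,0,-0.1],[0,0,0]],[-1,[0,0,-0.1],[0,0,0]],[-1,[0,0,-0.1],[0,0,0]]]'
python3 -m crank '[[-1,[0,0,-0.1],[0,0,0]],[-1,[0,0,-0.1],[0,0,0]],[-1,[0,0,-0.1],[0,0,0]],[-1,[0,0,-0.1],[0,0,0]],[-1,[0,0,0],[0,0,0]]]'
python3 -c "
from h import *
cv2.imwrite('pics/side4.png',cv2.resize(manip.camera('side')[120:300,180:360],None,fx=3,fy=3))
cv2.imwrite('pics/top4.png',cv2.resize(manip.camera('top')[120:290,140:370],None,fx=3.4,fy=3.4,interpolation=cv2.INTER_CUBIC))
goto(.06,-.05,.20)"
```

```text
clock: 5.9
position: [0.4849, -0.0016, 0.1546]
ee_rot: [0.646, 0.764, -0.0, -0.0]
ft_force: [-0.6, 0.4, -0.1]
grip_width: -0.005
clock: 6.4
position: [0.4858, -0.0015, 0.1872]
ee_rot: [0.646, 0.764, 0.001, 0.0]
ft_force: [-0.1, 0.5, 0.7]
grip_width: 0.001
clock 6.5 pos [ 0.4852 -0.0014  0.1861] feeder [-0.0618 -0.0004] f [-0.498   0.0393  0.2254] w -0.002539665364138589
target [ 0.6136 -0.0299  0.2   ] norm total shift [-0.6181  1.523  -0.1737] rotvec norm [ 0.0002 -0.0003 -0.0019]
```

View pics/side4.png

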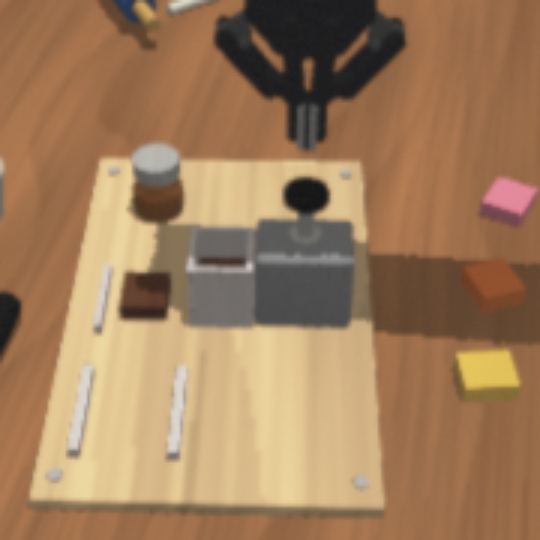

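View pics/top4.png

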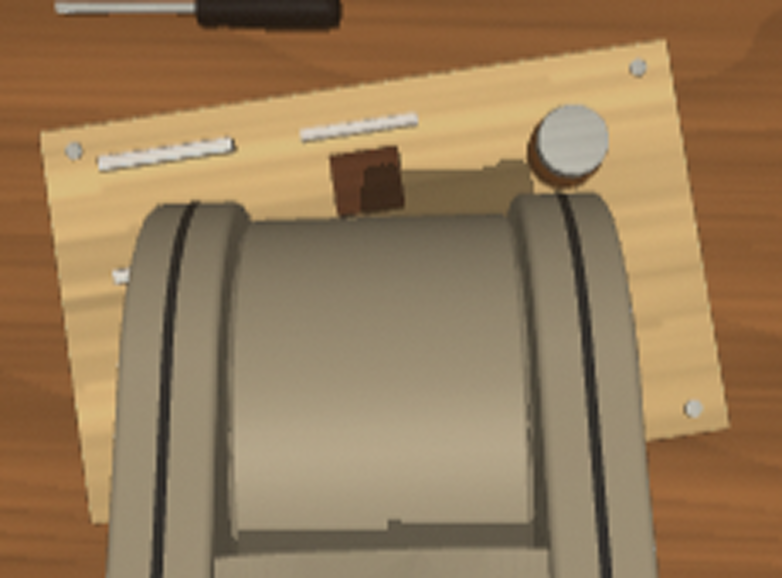

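The block has come out, the plunger is back up and the stack has dropped. The block's top corners are at about (330,156), (398,147), (404,208) and (340,217) in the crop.

When shut, the finger linkage would come close to the magazine and the jar. So I'll turn 90° and straddle the block with the jaws fully open along feeder y, and push with the rear finger.

```bash
python3 - <<'E'
from h import *
def Z(u,v): return ((u+.5)/3.4-.5+140,(v+.5)/3.4-.5+120)
q=[R2.T@(ray("top",Z(*c),.028)[:2]-O) for c in [(330,156),(398,147),(404,208),(340,217)]]
print(np.array(q),np.mean(q,axis=0))
print(manip.get_obs()["joint_pos"])
goto(.06,0,.19)
E
```

```text
[[ 0.0769  0.0198]
 [ 0.0763 -0.0202]
 [ 0.0404 -0.0184]
 [ 0.0407  0.0192]] [0.0586 0.0001]
[-0.6529  0.0654  0.589   1.9359 -0.0401  1.1514  0.119 ]
clock 6.5 pos [ 0.4852 -0.0014  0.1861] feeder [-0.0618 -0.0004] f [-0.498   0.0393  0.2254] w -0.002539665364138589
target [0.6051 0.0194 0.19  ] norm total shift [ 0.0068  1.5221 -0.0485] rotvec norm [ 0.0002 -0.0003 -0.0019]
```

```bash
python3 -m crank '[[-1,[0,0.304,0],[0,0,0]],[-1,[0,0.304,0],[0,0,0]],[-1,[0,0.304,0],[0,0,0]],[-1,[0,0.304,0],[0,0,0]],[-1,[0,0.304,0],[0,0,0]]]'
python3 -m crank '[[1,[0,0,0],[0,0,0.18]],[1,[0,0,0],[0,0,0.18]],[1,[0,0,0],[0,0,0.18]],[1,[0,0,0],[0,0,0.18]],[1,[0,0,0],[0,0,0.18]]]'
python3 -m crank '[[1,[0,0,0],[0,0,0.18]],[1,[0,0,0],[0,0,0.18]],[1,[0,0,0],[0,0,0.18]],[1,[0,0,0],[0,0,0.18]],[1,[0,0,0],[0,0,0.18]]]'
python3 -m crank '[[1,[0,0,0],[0,0,0.18]],[1,[0,0,0],[0,0,0.02]],[1,[0,0,0],[0,0,0]],[1,[0,0,0],[0,0,0]],[1,[0,0,0],[0,0,0]]]'
cat >> h.py <<'E'
def goto2(x,y,z):
    o=manip.get_obs();p=o["position"];R=Ro.from_quat(o["ee_rot"])
    t=np.array([*W(x,y),z])
    print("clock",o["clock"],"pos",p,"feeder",R2.T@(p[:2]-O),"f",o["ft_force"],"w",o["grip_width"])
    M=R.as_matrix();c,s=np.cos(yaw),np.sin(yaw);want=np.column_stack([[c,s,0],[s,-c,0],[0,0,-1]])
    print("norm total shift",R.inv().apply(t-p)/.08,"rotvec norm",(Ro.from_matrix(M.T@want)).as_rotvec()/(np.pi/4))
E
python3 -c "
from h import *
cv2.imwrite('pics/wrist5.png',manip.camera('wrist'))
cv2.imwrite('pics/side5.png',cv2.resize(manip.camera('side')[120:300,180:360],None,fx=3,fy=3))
goto2(.06,0.0,.06)"
```

```text
clock: 7.0
position: [0.6058, 0.019, 0.1853]
ee_rot: [0.645, 0.764, -0.0, -0.0]
ft_force: [0.3, -0.6, -0.6]
grip_width: -0.001
clock: 7.5
position: [0.6048, 0.0187, 0.1854]
ee_rot: [0.871, 0.491, -0.001, -0.0]
ft_force: [0.1, -0.4, -0.7]
grip_width: 0.847
clock: 8.0
position: [0.6048, 0.0188, 0.1854]
ee_rot: [0.987, 0.159, -0.0, 0.0]
ft_force: [0.4, -0.3, -0.6]
grip_width: 0.997
clock: 8.5
position: [0.605, 0.0187, 0.186]
ee_rot: [0.996, 0.085, -0.0, -0.0]
ft_force: [1.0, -0.6, 0.2]
grip_width: 1.0
clock 8.6 pos [0.6051 0.0187 0.1861] feeder [ 0.0598 -0.0007] f [ 0.2515  0.3722 -0.2934] w 1.0059101667567318
norm total shift [ 0.0023 -0.0083  1.5765] rotvec norm [-0.0003 -0.0001 -0.0007]
```

View pics/wrist5.png

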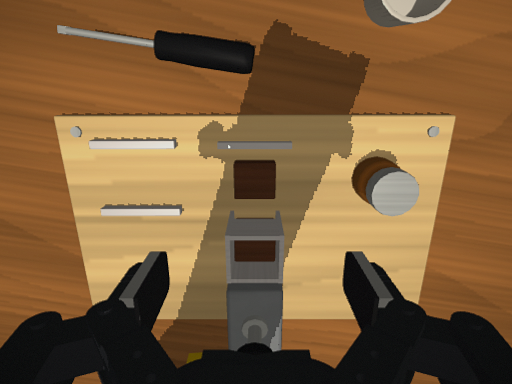

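View pics/side5.png

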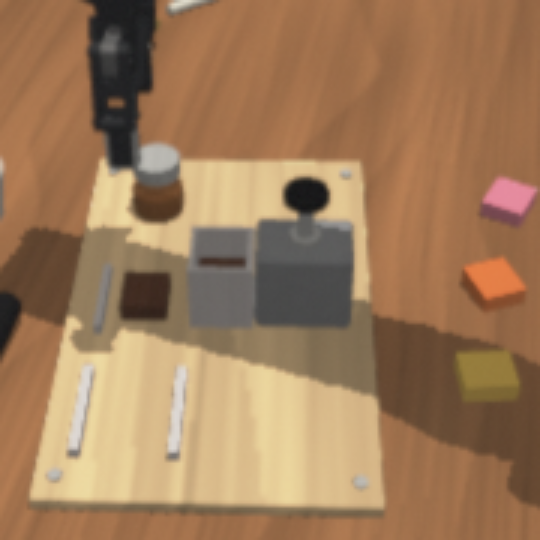

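The block is at about (255,180) in the wrist view, centred between the jaws, and the jar is well outside them. I'll descend, biased 10 mm toward the bay.

```bash
python3 -m crank '[[1,[0.015,-0.07,0.3],[0,0,0]],[1,[0.015,-0.07,0.3],[0,0,0]],[1,[0,0,0.3],[0,0,0]],[1,[0,0,0.3],[0,0,0]],[1,[0,0,0.3],[0,0,0]]]'
python3 -m crank '[[1,[0,0,0],[0,0,0]],[1,[0,0,0],[0,0,0]],[1,[0,0,0],[0,0,0]],[1,[0,0,0],[0,0,0]],[1,[0,0,0],[0,0,0]]]'
python3 -c "
from h import *
cv2.imwrite('pics/side6.png',cv2.resize(manip.camera('side')[120:300,180:360],None,fx=3,fy=3))
goto2(.062,0.01,.028)"
```

```text
clock: 9.1
position: [0.6056, 0.0303, 0.0652]
ee_rot: [0.996, 0.084, 0.0, -0.0]
ft_force: [-0.0, -0.4, 0.7]
grip_width: 1.001
clock: 9.6
position: [0.6061, 0.0303, 0.067]
ee_rot: [0.996, 0.084, 0.001, -0.0]
ft_force: [0.0, -0.5, 1.2]
grip_width: 1.001
clock 9.65 pos [0.6059 0.0303 0.0668] feeder [0.0626 0.0106] f [-0.3451 -0.157  -0.499 ] w 1.0000096846205948
norm total shift [-0.0083  0.0077  0.4851] rotvec norm [-0.0004 -0.0014 -0.0019]
```

View pics/side6.png

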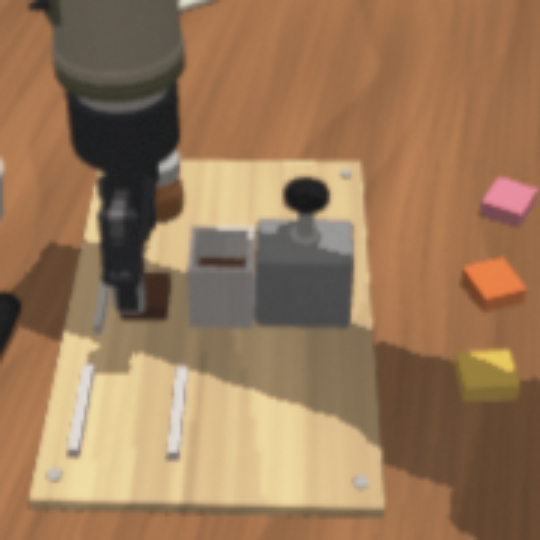

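The open fingers straddle the block and the jar is undisturbed. I'll go down the last 38 mm.

```bash
python3 -m crank '[[1,[0,0,0.12],[0,0,0]],[1,[0,0,0.12],[0,0,0]],[1,[0,0,0.12],[0,0,0]],[1,[0,0,0.11],[0,0,0]],[1,[0,0,0],[0,0,0]]]'
python3 -c "
from h import *
cv2.imwrite('pics/side7.png',cv2.resize(manip.camera('side')[120:300,180:360],None,fx=3,fy=3))
cv2.imwrite('pics/wrist7.png',manip.camera('wrist'))
goto2(.062,0.1375,.029)"
```

```text
clock: 10.15
position: [0.6046, 0.0301, 0.0267]
ee_rot: [0.997, 0.084, -0.001, 0.0]
ft_force: [-0.5, 0.4, 0.3]
grip_width: 1.005
clock 10.25 pos [0.6054 0.03   0.0282] feeder [0.0621 0.0104] f [ 0.2818 -0.2091  0.7562] w 0.9996958364989219
norm total shift [-0.0039 -1.5885 -0.0101] rotvec norm [ 0.0002  0.0008 -0.0022]
```

View pics/side7.png

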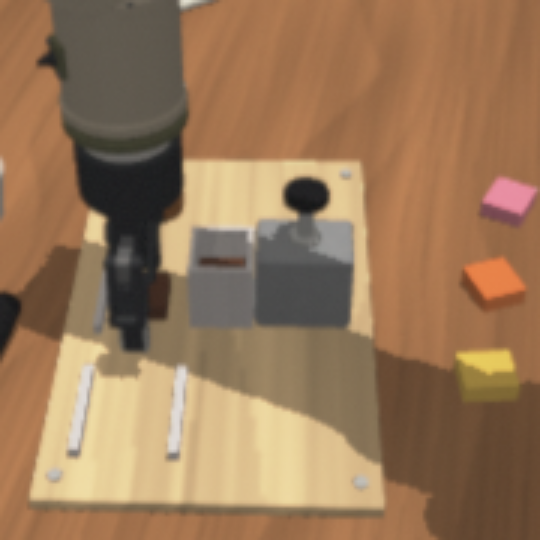

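View pics/wrist7.png

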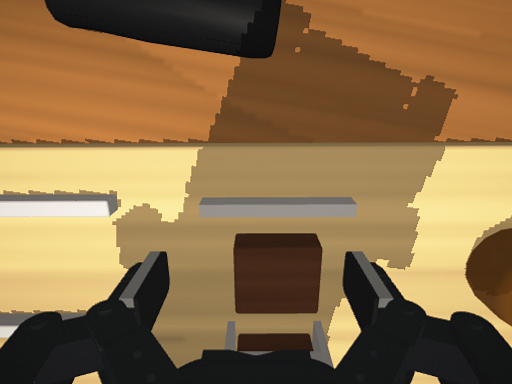

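The block sits between the open fingers, at columns 234–322 against the fingers at 165 and 345. There is no contact yet. I'll push toward +y, which is tool -y.

```bash
python3 -m crank '[[1,[0,-0.08,0],[0,0,0]],[1,[0,-0.08,0],[0,0,0]],[1,[0,-0.08,0],[0,0,0]],[1,[0,-0.08,0],[0,0,0]],[1,[0,-0.08,0],[0,0,0]]]'
python3 -m crank '[[1,[0,-0.08,0],[0,0,0]],[1,[0,-0.08,0],[0,0,0]],[1,[0,-0.08,0],[0,0,0]],[1,[0,-0.08,0],[0,0,0]],[1,[0,-0.08,0],[0,0,0]]]'
python3 -c "
from h import *
cv2.imwrite('pics/wrist8.png',manip.camera('wrist'))
goto2(.061,0.1375,.029)"
```

```text
clock: 10.75
position: [0.6002, 0.0626, 0.0286]
ee_rot: [0.996, 0.084, 0.0, -0.0]
ft_force: [0.2, -0.3, 0.3]
grip_width: 0.997
clock: 11.25
position: [0.5948, 0.0938, 0.0285]
ee_rot: [0.996, 0.084, 0.0, -0.0]
ft_force: [0.6, -0.1, 0.2]
grip_width: 1.005
clock 11.3 pos [0.5946 0.0952 0.0284] feeder [0.0624 0.0765] f [-0.5632  1.1426  0.5512] w 1.0008108974921164
norm total shift [-0.0179 -0.7621 -0.0071] rotvec norm [-0.0011  0.0002 -0.0005]
```

View pics/wrist8.png

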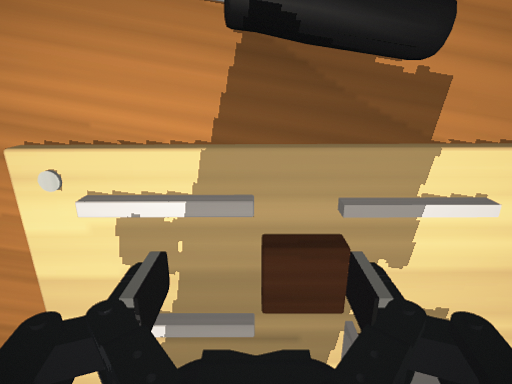

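The block is square against the rear finger and lined up with the rails. I'll push the remaining 61 mm.

```bash
python3 -m crank '[[1,[0,-0.08,0],[0,0,0]],[1,[0,-0.08,0],[0,0,0]],[1,[0,-0.08,0],[0,0,0]],[1,[0,-0.08,0],[0,0,0]],[1,[0,-0.08,0],[0,0,0]]]'
python3 -m crank '[[1,[0,-0.08,0],[0,0,0]],[1,[0,-0.08,0],[0,0,0]],[1,[0,-0.08,0],[0,0,0]],[1,[0,-0.06,0],[0,0,0]],[1,[0,-0.03,0],[0,0,0]]]'
python3 -m crank '[[1,[0,0,0],[0,0,0]],[1,[0,0,0],[0,0,0]],[1,[0,0,0],[0,0,0]],[1,[0,0,0],[0,0,0]],[1,[0,0,0],[0,0,0]]]'
python3 - <<'E'
from h import *
o=manip.get_obs()
cv2.imwrite('pics/wrist9.png',manip.camera('wrist'))
goto2(.061,0.1375,.029)
i=manip.camera_info("wrist")
E
```

```text
clock: 11.8
position: [0.5895, 0.1254, 0.0285]
ee_rot: [0.996, 0.084, -0.0, -0.0]
ft_force: [0.8, -0.2, -0.4]
grip_width: 0.997
clock: 12.3
position: [0.5851, 0.1516, 0.0285]
ee_rot: [0.996, 0.084, -0.0, -0.0]
ft_force: [-0.4, -0.3, 0.8]
grip_width: 1.002
clock: 12.8
position: [0.5852, 0.1507, 0.0285]
ee_rot: [0.997, 0.083, 0.0, -0.0]
ft_force: [0.0, -0.4, -0.4]
grip_width: 1.003
clock 12.85 pos [0.5852 0.1508 0.0285] feeder [0.0625 0.1328] f [-0.0317  0.085   0.1282] w 1.0010094638008595
norm total shift [-0.0185 -0.0582 -0.0058] rotvec norm [-0.0001 -0.0001 -0.0023]
```

View pics/wrist9.png

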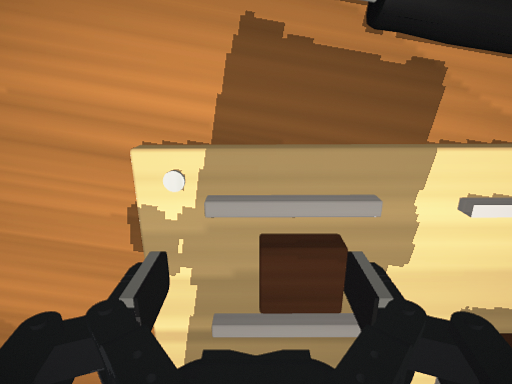

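```bash
python3 - <<'E'
from h import *
o=manip.get_obs()
f=lambda uv,z:R2.T@(wray(uv,z,o["position"],o["ee_rot"])[:2]-O)
b=[f(c,.028) for c in [(260,234),(341,235),(343,313),(260,313)]];print(np.array(b),np.mean(b,axis=0))
print([f(c,.022) for c in [(205,197),(380,197),(204,216),(382,216),(212,315)]])
E
```

```text
[[0.0852 0.1312]
 [0.0846 0.0955]
 [0.0428 0.0908]
 [0.0428 0.1311]] [0.0638 0.1122]
[array([0.1004, 0.1557]), array([0.1003, 0.0779]), array([0.0913, 0.1566]), array([0.0912, 0.0758]), array([0.0366, 0.1555])]
```

The block is about 4 mm short of the bay's middle along the rails. I'll nudge it 4 mm, back off so that neither finger touches, and rise.

```bash
python3 -m crank '[[1,[0,-0.025,0],[0,0,0]],[1,[0,-0.025,0],[0,0,0]],[1,[0,0,0],[0,0,0]],[1,[0,0.08,0],[0,0,0]],[1,[0,0.08,0],[0,0,0]]]'
python3 -m crank '[[1,[0,0.04,0],[0,0,0]],[1,[0,0,0],[0,0,0]],[1,[0,0,-0.15],[0,0,0]],[1,[0,0,-0.3],[0,0,0]],[1,[0,0,-0.4],[0,0,0]]]'
python3 -m crank '[[1,[0,0,-0.5],[0,0,0]],[1,[0,0,-0.5],[0,0,0]],[1,[0,0,-0.3],[0,0,0]],[1,[-0.3,0,0],[0,0,0]],[1,[-0.5,0,0],[0,0,0]]]'
python3 -m crank '[[1,[-0.5,0,0],[0,0,0]],[1,[-0.5,0,0],[0,0,0]],[1,[-0.3,0,0],[0,0,0]],[1,[0,0,0],[0,0,0]],[1,[0,0,0],[0,0,0]]]'
python3 -c "
from h import *
cv2.imwrite('pics/side10.png',cv2.resize(manip.camera('side')[120:300,180:360],None,fx=3,fy=3))
cv2.imwrite('pics/top10.png',cv2.resize(manip.camera('top')[120:290,140:370],None,fx=3.4,fy=3.4,interpolation=cv2.INTER_CUBIC))
cv2.imwrite('pics/wrist10.png',manip.camera('wrist'))
goto2(.061,0.1375,.029)"
```

```text
clock: 13.35
position: [0.5867, 0.1417, 0.0285]
ee_rot: [0.996, 0.084, 0.0, 0.0]
ft_force: [0.3, -0.3, -0.2]
grip_width: 0.996
clock: 13.85
position: [0.5865, 0.1391, 0.0971]
ee_rot: [0.996, 0.084, -0.001, 0.0]
ft_force: [0.6, 0.2, 0.1]
grip_width: 1.0
clock: 14.35
position: [0.5251, 0.1284, 0.202]
ee_rot: [0.997, 0.084, 0.002, 0.0]
ft_force: [-1.5, 0.1, 1.0]
grip_width: 1.001
clock: 14.85
position: [0.425, 0.1121, 0.2016]
ee_rot: [0.996, 0.084, 0.0, -0.002]
ft_force: [0.1, 0.4, 0.5]
grip_width: 1.003
clock 15.0 pos [0.4256 0.1115 0.2011] feeder [-0.1015  0.121 ] f [-0.0739  0.1807 -0.1209] w 0.9977189169791449
norm total shift [ 2.0303 -0.2136  2.1511] rotvec norm [ 0.001  -0.     -0.0037]
```

View pics/side10.png

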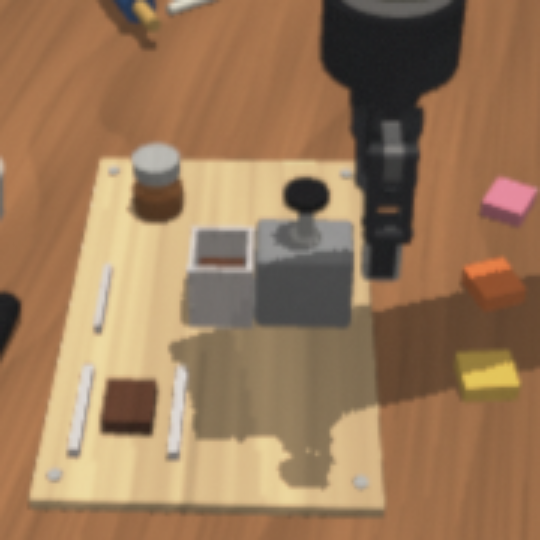

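View pics/top10.png

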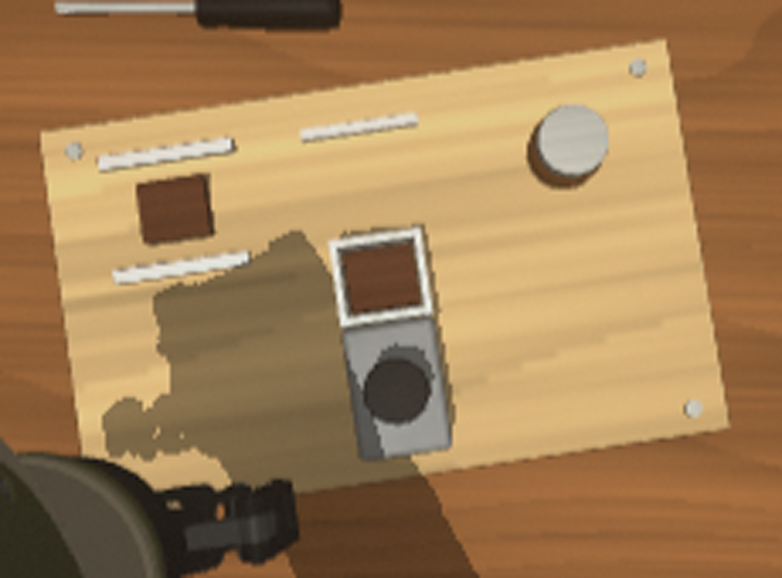

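View pics/wrist10.png

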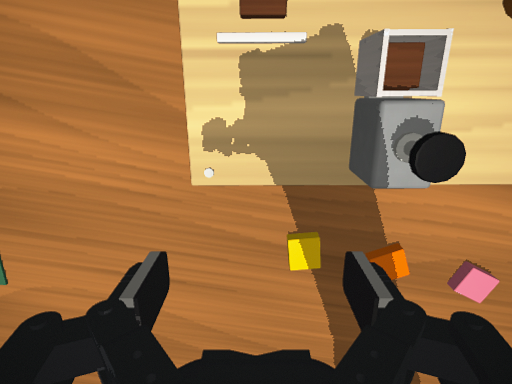

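The block lies centred between the rails, at about (174,210) in the top crop, with the rails' middle at about (174,211). The jar and the screwdriver handle are at the same pixels as before, the plunger is up, and the stack is in the magazine. I'll do one numeric check and hand in.

```bash
python3 - <<'E'
from h import *
def Z(u,v): return ((u+.5)/3.4-.5+140,(v+.5)/3.4-.5+120)
q=[R2.T@(ray("top",Z(*c),.028)[:2]-O) for c in [(136,184),(207,175),(213,235),(144,244)]]
print("block",np.mean(q,axis=0))
a=cv2.imread("pics/top0.png").astype(int);b=manip.camera("top").astype(int)
cv2.imwrite("pics/top11.png",b)
for n,(u,v) in {"pot":(295,85),"sd":(200,122),"jar":(308,162)}.items(): print(n,abs(a-b)[v-18:v+18,u-20:u+20].max())
print(manip.hand_in())
E
```

```text
block [0.0592 0.1134]
pot 19
sd 17
jar 19
the job is handed in; nothing more can be done
None[ WARN:0@0.611] global loadsave.cpp:1063 imwrite_ Unsupported depth image for selected encoder is fallbacked to CV_8U.
```

I pressed the plunger once to its hard stop (14 N at the tool) and let it come back up. One block came out and the stack dropped. I then pushed that block along the board with the rear finger of the open gripper until it lay between the two rails, and handed in at about 15 s of robot time.

**Last checks:**
- **Block:** the top camera puts its centre at feeder (0.059, 0.113) m, against a bay middle measured at (0.059, 0.115). It lies flat and square between the rails, and the fingers were backed well clear.
- **Magazine:** the plunger looks up, and the remaining stack is in place one block lower. The block heights I judged only from the pictures.
- **Jar, pot and screwdriver:** comparing the first and last top pictures around each one showed differences of at most 19 of 255 grey levels, so none appears to have moved.

**Disagreement:** the wrist camera gave a first cap position about 7 mm off the top camera's. That reading was taken while the arm was still moving. A second look with the arm at rest agreed to about 2 mm.

No check failed.

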